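Set a tripod leg to its length gauge and squeeze the cam lever shut

TASK

The small torch tripod lies folded on its wooden rail: draw its sprung leg out until the leg's upright grip plate stands level with the two upright fins of the brass length gauge, with the cam lever still open. Hold the leg at the gauge while you squeeze the cam lever fully shut against the plate (never shut it away from the gauge), and finish still gripping plate and lever firmly there, because the spring would pull the leg back in. Leave the other things on the marble where they are.

Things in the scene. Friction and masses are not known exactly. Their poses are not given: they have to be found in the camera images.
- stand: Fixed folded tripod on a wooden rail 96 wide, 520 long, 12 high. Origin on the table top below the mouth of the upper leg tube; +y runs along the rail, the way the leg pulls out; z up. The upper tube (26 diameter, 33 at its black mouth collar, axis 45 above the table) runs from the mouth to -y; behind the mouth nothing is higher than 75.
- leg: Sliding leg: 18 mm steel rod out of the tube mouth, axes as the stand's. Origin on the rod axis (45 above the table) at mid thickness of the black upright grip plate (34 wide x, 10 thick y). Starts pushed in, origin 35 from the mouth; draws out 130. A spring pulls it in with 4 N at the start, 6 N far out, plus 1 N friction: let go, it slides back. Rubber foot to 83 in +y, radius 14.
- grip_plate (a point): Point on the leg, centre of the grip plate's width and thickness, 53 above the leg origin (98 above the table). The plate's top is 125 above the table; its faces are plain and free from 65 above the table upwards. It is this plate that must stand level with the gauge's fins.
- lever (a joint): Aluminium cam lever's angle, rad: 0 shut (upright, 4 mm from the plate; plate and lever together 22 thick), to 0.42 open. It rides on the leg; pivot along x, 13 in +y of the leg origin and 16 above it. 26 wide, 8 thick, top 62 above the pivot, leaning away from the plate (+y) when open: both then span -5 to +42 in y from the plate's centre. Stiff (0.1 N m, 2 N at its top), stays where left.
- lever_tip (a point): Point on the lever's outer (+y) face, 60 above the pivot, 2 below its top.
- gauge: Fixed brass length gauge across the rail, axes as the stand's: a thin strip under the leg with an upright fin 3 thick (y), 12 wide, at 38 either side (x) of the leg's axis. Origin under the strip's middle, 12 above the table, in the mid plane of both fins, which reach 66 above it. The plate passes freely between the fins. It stands 50 to 110 in +y of the plate's start.
- torch: Loose aluminium torch lying, 130 long, 38 across its head, beside the stand. Bystander.
- carabiner: Loose steel carabiner lying flat, 80 by 52 by 10, beside the stand. Bystander.
- wedge: Loose grey plastic door wedge, 108 by 40 by 29, beside the stand. Bystander.
- bowl: Navy ceramic bowl, 130 across, 55 high. Bystander.
- padlock: Brass padlock lying flat, 60 by 42 by 18. Bystander.
- key: Brass key with black tag, 115 long, 4 thick, lying flat. Bystander.

How it is judged (in metres and radians):
On the way, in this order (a step that is already met when the one before it is completed fails the run):
1. the grip plate is within 5 mm of the gauge's fins with the lever still open (over 0.25 rad) (y of grip_plate in the frame of gauge between -0.005 and 0.005 m and value of joint lever above 0.25 rad), for 0.2 s.
2. the lever is fully shut (under 0.07 rad) with the plate within 5 mm of the gauge, gripped by the fingers (over 10 N) (y of grip_plate in the frame of gauge between -0.005 and 0.005 m and value of joint lever below 0.07 rad and contact force between the fingers and leg above 10 N), for 0.2 s.
At the end, for the whole second after the job is handed in: The grip plate's mid plane is within 5 mm of the gauge's fins along the leg, the lever is shut (under 0.07 rad), the fingers press on leg and lever (over 10 N, more than the spring alone) and the leg is still (under 10 mm/s), all kept through the last second (all of step 2 and linear speed of leg below 0.01 m/s); the arm keeps its last pose, push and grip.
It fails at once if the cam lever is more than half shut (under 0.2 rad) while the plate is over 8 mm from the gauge (value of joint lever below 0.2 rad and not (y of grip_plate in the frame of gauge between -0.008 and 0.008 m)).
It fails at once if a bystander is moved by more than 25 mm (distance of any of torch, carabiner, wedge, bowl, padlock, key from where it was at the start of the episode above 0.025 m).
It also fails if it takes over 48 s, if anything falls off the work surface, if the arm or the gripper's body presses on something with over 40 N, if the wrist force passes 120 N, or if a joint passes its speed limit or range.

ROBOT

A 6-joint arm with a two-finger parallel gripper is mounted at the origin on the work surface. World frame = base frame: x ahead of the robot, y to its left, z up, the work surface at z = 0. Lengths are in mm, angles in rad, forces in N, time in s.
With the tool pointing down it reaches from about 225 to 725 mm from the base axis. Payload 3.1 kg.
Tool frame: the origin (TCP) lies on the centre line of the jaws, within the pads' length; the fingertips stand 17 mm ahead of it and the grasp point (between the pads) lies 2 mm behind it (tips_ahead is the distance from the TCP to the fingertips, in mm); z points along the fingers, y is the line along which they close (so a half turn about z gives the same grasp; the last joint's range is limited). The gripper opens to 85 mm and grips with 20 to 120 N. Pads are 22 mm wide; open, the fingers measure 114 mm over their backs; the gripper's body (76 mm by 85 mm) begins 54 mm behind the grasp point. The pads swing forward as they close: fully open they stand 13 mm farther back than shut.
Start: joints at [-1.459, 0.048, 0.099, 1.622, 0, 1.443], TCP at [124.677, -509.974, 248.312] pointing down, gripper open.
Joint ranges: [-2.91, 2.91], [-0.99, 1.94], [-1.21, 1.42], [-2.12, 2.29], [-1.49, 1.47], [-3.14, 3.14]. Speed limits (rad/s): [2.79, 2.79, 3.14, 3.14, 3.14, 3.14].

INTERFACE

Orientations are given as a unit quaternion [x, y, z, w].
In Python, from bench import get_state, grab_frame, get_calibration, sign_off, tips_ahead gives the robot as it stands.
- The arm moves only by the tool apply_moves, never from a script. Its argument "moves" is a list of rows, each a list of 4 numbers: the shift along the world's x, y, z in mm, then the turn about the world's z in degrees. A call has 1 to 10 rows; each row shifts and turns the commanded pose from where the row before left it; what a row does not reach is not made up. A row lasts 1/10 s, in which the tool goes at most 50 mm and 8.59 degrees, less where a joint would pass 70% of its speed; a pose out of reach is approached as far as the arm can. A call is refused whole if a number of a shift passes 50 or a number of a turn 8.59, either way. A call with a gripper value outside its range is refused whole. "gripper" is the gripper's target within -1 to 1 (shut at 1, half-way at 0, fully open at -1), set as the call begins (left out, the last holds). The fingers move at their own pace and stop on an object; the grip force is fixed at half the most. Time passes only in rows, so rows that do not move let the fingers close. It gives the time, the measured TCP pose, the force, the opening and the grip force at its end, in the units of the state.
- get_state(): the state, without advancing time (a new reading comes with each control period).
- grab_frame(name): name is "scene" or "top"; returns (picture, depth): 384x512x3 uint8, blue, green, red; 384x512 float32, mm along the optical axis (not along the pixel's ray), 0 where there is no reading.
- get_calibration(name): a dict with "fx", "fy", "cx", "cy" (pixels), "xyz" and "rotation" of the camera in the world. Camera axes: x right, y down, z forward; pixel columns grow to the right and rows downward; lengths in mm; the calibration is good to about 2 mm. A picture is of the moment at which its call begins. get_calibration takes no time and is no camera call.
- sign_off(): hands the job in; it is judged then, once.
The state is a dict: "time_s": time; "joint_positions": joint angles; "joint_vel": joint speeds; "tau": joint torques, N m; "tcp_pos": TCP position; "tool_rot": TCP orientation; "wrist_force": force on the tool from outside, world axes, zero at the start; "moment": the same for the moment, N m; "gripper_width": opening from 0.0 (shut) to 1.0 (fully open); "grip_force": force on a finger pad.
Only numpy, scipy, OpenCV 4.12 (cv2) and the standard library are available. Lean on these libraries where they do the work, as an engineer would, in place of code of your own. Each camera call takes 0.05 s, during which the arm holds its last target. There are 200 camera calls.

## Working session

There is one attempt and no reset: what is moved stays moved. The work goes in short steps, Python scripts to look and compute and a tool call to move; the robot and the scene stay as the last step left them, time stands still between calls to the robot, and variables do not carry over. Pictures are saved under pics/ and viewed, at most 10 in all, crops included, and the job is handed in when it is done.

Besides the shell and the picture viewer there is one more tool, called after "Call:" in YAML: its name, and indented under it one key for each argument. apply_moves: Moves the arm, as the interface text tells. Its arguments: {"type":"object","properties":{"moves":{"type":"array","items":{"type":"array","items":{"type":"number"}}},"gripper":{"type":"number"}},"required":["moves"]}

```bash
mkdir -p pics; ls
cat > h.py <<'E'
import numpy as np, cv2
from bench import *
def pts(name):
    im,d=grab_frame(name); c=get_calibration(name); R=np.array(c["rotation"]).reshape(3,3)
    v,u=np.mgrid[:384,:512]
    P=np.dstack([(u-c["cx"])/c["fx"]*d,(v-c["cy"])/c["fy"]*d,d])@R.T+np.array(c["xyz"])
    P[d==0]=np.nan
    return im,d,P
E
python3 - <<'E'
from h import *
for n in("scene","top"):
    im,d,P=pts(n); cv2.imwrite(f"pics/{n}0.png",im); np.savez(f"{n}0.npz",im=im,d=d,P=P); print(get_calibration(n))
print(get_state())
E
```

```text
picsTraceback (most recent call last):
  File "<stdin>", line 3, in <module>
  File "h.py", line 4, in pts
    im,d=grab_frame(name); c=get_calibration(name); R=np.array(c["rotation"]).reshape(3,3)
                                                      ~~~~~~~~~~~~~~~~~~~~~~~~~~~~~~~^^^^^
ValueError: cannot reshape array of size 4 into shape (3,3)
```

```bash
sed -i 's/R=np.array(c\["rotation"\]).reshape(3,3)/R=Rotation.from_quat(c["rotation"]).as_matrix()/; 1a from scipy.spatial.transform import Rotation' h.py
python3 - <<'E'
from h import *
for n in("scene","top"):
    im,d,P=pts(n); cv2.imwrite(f"pics/{n}0.png",im); np.savez(f"{n}0.npz",im=im,d=d,P=P); print(get_calibration(n))
print(get_state())
E
```

```text
{'fx': 489.1661868672854, 'fy': 489.1661868672854, 'cx': 249.97779439895743, 'cy': 193.86101846996678, 'xyz': array([ 958.10557716,  737.52763377, 1107.91959883]), 'rotation': array([ 0.24931949,  0.90858461, -0.32400685, -0.08563507])}
{'fx': 407.3542674342687, 'fy': 407.3542674342687, 'cx': 255.51515848879316, 'cy': 198.79819699498228, 'xyz': array([ 322.90191129,   34.80500956, 1375.14806747]), 'rotation': array([-0.70418966,  0.70515975, -0.06112551,  0.05594922])}
{'time_s': 0.15, 'joint_positions': array([-1.45884706e+00,  4.86334566e-02,  9.79339633e-02,  1.62204311e+00,
        1.01946199e-05,  1.44298882e+00]), 'joint_vel': array([-0.00163729, -0.00245008,  0.00543081, -0.00263149, -0.00050651,
       -0.00097498]), 'tau': array([ 1.91374980e-03, -3.39258635e+01,  3.20424128e+01,  1.52977312e-02,
       -1.21842995e-04, -1.39994188e-05]), 'tcp_pos': array([ 124.60403549, -509.51715643,  247.3466694 ]), 'tool_rot': array([ 9.92822718e-01,  1.19591403e-01,  1.28131967e-05, -9.73067221e-04]), 'wrist_force': array([ 0.27546717,  0.61245701, -0.03228622]), 'moment': array([-0.00191359, -0.01000828,  0.01379193]), 'grip_force': 0.0, 'gripper_width': 1.0008013245253198}
```

View pics/top0.png

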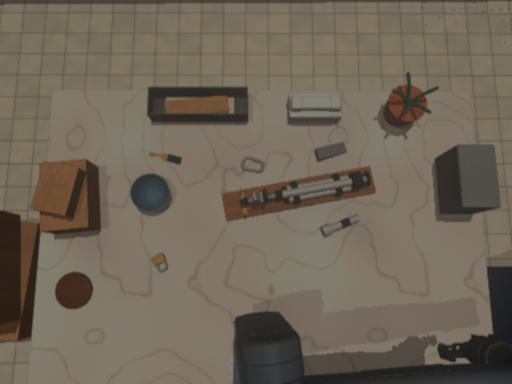

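View pics/scene0.png

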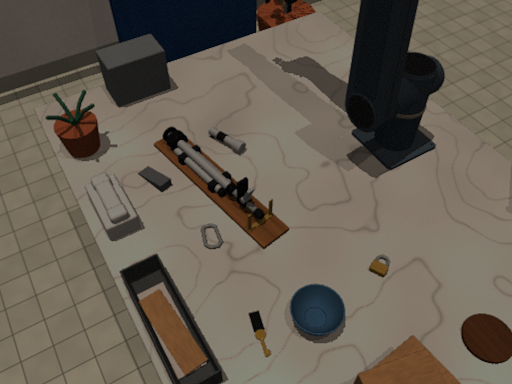

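The top view shows the rail running from (223,205) to (375,180). The leg is at the left end, with the gauge near (243,203). Next I'll measure in rail axes.

```bash
cat >> h.py <<'E'
def cast(n,u,v,z):
    c=get_calibration(n);R=Rotation.from_quat(c["rotation"]).as_matrix()
    r=R@np.array([(u-c["cx"])/c["fx"],(v-c["cy"])/c["fy"],1.]);o=np.array(c["xyz"]);return o+r*(z-o[2])/r[2]
E
python3 - <<'E'
from h import *
T=np.load("top0.npz");im=T["im"]
hsv=cv2.cvtColor(im,cv2.COLOR_BGR2HSV)
m=((hsv[...,0]<16)&(hsv[...,1]>110)).astype(np.uint8); m[:150]=0;m[230:]=0;m[:,:215]=0;m[:,385:]=0
ys,xs=np.nonzero(m)
r=cv2.minAreaRect(np.c_[xs,ys].astype(np.float32)); 
B=np.array([cast("top",u,v,12)[:2] for u,v in cv2.boxPoints(r)]);print(B)
e=[B[1]-B[0],B[2]-B[1]]; print([np.linalg.norm(a) for a in e])
y=max(e,key=np.linalg.norm); y=y/np.linalg.norm(y); y=y*np.sign(y[1]); x=np.array([y[1],-y[0]]); C=B.mean(0)
print("yaxis",y,"C",C,"ang",np.degrees(np.arctan2(-y[0],y[1])))
np.savez("rail.npz",x=x,y=y,C=C)
for n in("top","scene"):
    D=np.load(n+"0.npz");P=D["P"];q=np.dstack([(P[...,:2]-C)@x,(P[...,:2]-C)@y,P[...,2]])
    s=(abs(q[...,0])<46)&(abs(q[...,1])<262)&(q[...,2]>68)&(q[...,2]<140)
    print(n,"high");[print(np.round(a).astype(int),(int(u),int(v)),D["im"][v,u]) for a,u,v in zip(q[s],*np.nonzero(s)[::-1])] if s.sum()<150 else print(s.sum())
    s=(abs(abs(q[...,0])-38)<12)&(q[...,1]>0)&(q[...,1]<262)&(q[...,2]>30)
    print(n,"fin",np.round(q[s]).astype(int).tolist())
for n,(a,b,c,d) in dict(top=(160,225,220,310),scene=(165,250,220,300)).items():
    D=np.load(n+"0.npz");cv2.imwrite(f"pics/{n}c.png",cv2.resize(D["im"][a:b,c:d],None,fx=7,fy=7,interpolation=cv2.INTER_CUBIC)*1)
E
```

```text
[[ 569.48514709  139.82538676]
 [ 664.55015254 -369.53813545]
 [ 572.08239453 -381.64048367]
 [ 479.29850997  122.46120487]]
[np.float64(518.1588106145566), np.float64(93.25638371768278)]
yaxis [-0.18346693  0.98302588] C [ 571.35405103 -122.22300687] ang 10.571764099996956
top high
240
top fin [[39, 14, 39], [38, 11, 40], [37, 8, 43], [36, 5, 43], [37, 25, 41], [36, 22, 40], [35, 19, 43], [35, 16, 43], [34, 12, 41], [33, 9, 44], [34, 5, 37], [34, 25, 38], [33, 23, 43], [31, 20, 48], [31, 17, 45], [30, 14, 49], [30, 10, 45], [29, 7, 46], [31, 26, 35], [30, 23, 41], [29, 20, 42], [28, 17, 43], [28, 13, 38], [27, 10, 40], [26, 7, 43], [27, 2, 32], [29, 26, 30], [26, 24, 42], [29, 47, 33], [28, 43, 31], [27, 40, 34], [26, 37, 35], [27, 33, 31], [43, 193, 81], [28, 57, 30], [26, 54, 34], [40, 193, 79], [38, 194, 73], [34, 191, 73], [33, 192, 61], [33, 192, 42], [-26, 21, 42], [-27, 18, 40], [-27, 15, 43], [-28, 11, 40], [-29, 8, 42], [-29, 4, 40], [-29, 25, 43], [-29, 21, 39], [-30, 18, 42], [-31, 16, 45], [-32, 13, 48], [-32, 9, 42], [-33, 6, 42], [-32, 25, 39], [-33, 23, 44], [-33, 19,
[... 2054 characters left out ...]
 188, 79], [44, 191, 82], [39, 189, 76], [36, 191, 75], [46, 189, 78], [42, 189, 74], [40, 191, 74], [35, 189, 68], [44, 187, 69], [45, 193, 76], [38, 189, 66], [35, 189, 63], [45, 189, 67], [43, 190, 66], [40, 190, 64], [37, 191, 62], [45, 189, 63], [42, 189, 60], [39, 190, 60], [38, 193, 61], [44, 188, 57], [41, 188, 54], [42, 193, 60], [38, 192, 56], [43, 186, 50], [44, 191, 55], [40, 191, 52], [36, 190, 48], [45, 188, 48], [41, 188, 46], [41, 191, 48], [35, 189, 40], [45, 188, 43], [43, 190, 44], [40, 191, 42], [38, 192, 42], [47, 190, 43], [42, 189, 39], [41, 191, 39], [35, 189, 32], [45, 188, 34], [43, 190, 35], [40, 191, 34], [37, 191, 30], [46, 189, 32], [43, 190, 30], [41, 191, 30]]
```

View pics/topc.png

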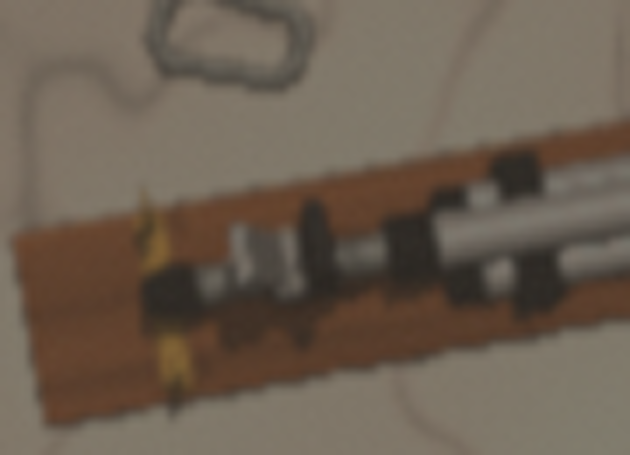

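View pics/scenec.png

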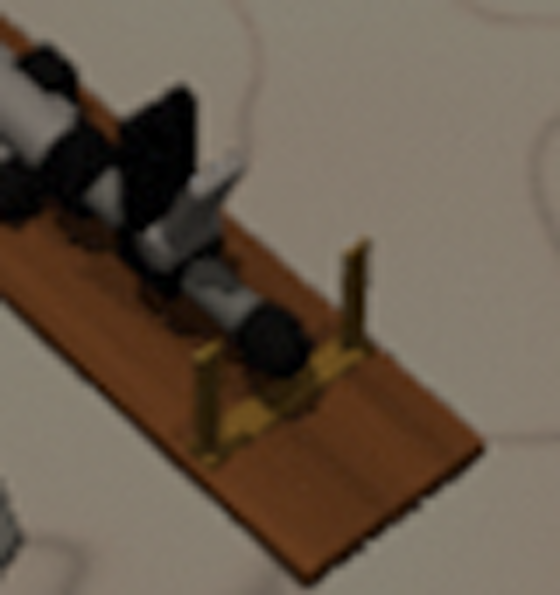

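The crops show the plate at top crop pixel (316,250), the open lever at (262,255), and the fins at (150,215) and (175,385). The fins are clear in the scene view too. I'll extract the exact y offsets along the leg.

Run:
```python
from h import *
L=np.load("rail.npz");x,y,C=L["x"],L["y"],L["C"]
for n in("top","scene"):
    D=np.load(n+"0.npz");P=D["P"];g=D["im"].max(2);q=np.dstack([(P[...,:2]-C)@x,(P[...,:2]-C)@y,P[...,2]])
    f=lambda s:np.round([*np.median(q[s],0),*np.percentile(q[s][:,0],[2,98]),*np.percentile(q[s][:,1],[10,90]),q[s][:,2].max(),s.sum()],1)
    X,Y,Z=q[...,0],q[...,1],q[...,2]
    for sg in(-1,1):print(n,"fin",f((abs(X*sg-38)<12)&(abs(Y-190)<20)&(Z>35)))
    W=(abs(X)<30)&(Y>60)&(Y<180)
    print("plate",f(W&(Z>85)&(g<60)),"lever",f(W&(Z>70)&(g>75)))
    print("platetop",f(W&(Z>115)))
    print("tube",f((abs(X)<15)&(Y>-100)&(Y<40)&(Z>52)), "tube far",f((abs(X)<15)&(Y>-200)&(Y<-100)&(Z>52)))
    print("foot",f((abs(X)<20)&(Y>160)&(Y<230)&(Z>45)))
```

```text
top fin [-40.2 192.3  73.9 -43.  -32.6 191.3 193.3  79.8   5. ]
top fin [ 36.1 192.6  72.9  33.2  42.6 191.6 193.7  81.2   6. ]
plate [ -4.8 121.2 124.2 -15.5  11.5 116.6 124.7 131.3  41. ] lever [  1.6 143.9 106.8 -12.   16.5 130.3 155.9 127.6  69. ]
platetop [  0.7 122.9 123.8 -15.5  16.6 116.6 156.5 131.3  58. ]
tube [  1.1 -28.8  56.8  -9.8  12.5 -85.9  26.2  65.4 258. ] tube far [   0.7 -160.8   59.6  -13.3   13.4 -191.1 -113.8   79.   219. ]
foot [  0.  182.7  54.1 -10.2  13.  165.1 197.1  66.3  84. ]
scene fin [-34.7 189.2  57.7 -42.7 -30.2 186.7 190.6  80.8  41. ]
scene fin [ 40.7 189.5  60.7  34.6  45.7 187.8 192.2  82.   42. ]
plate [  6.3 120.5 106.7 -15.1  18.6 117.  145.4 127.6 155. ] lever [  0.7 151.3 118.4 -12.3  15.8 114.8 154.9 130.   38. ]
platetop [  3.2 120.  121.5 -14.4  18.8 114.9 154.  130.   84. ]
tube [  3.8 -27.4  57.   -8.5  13.7 -82.9  26.1  62.9 257. ] tube far [   3.1 -162.5   58.7  -12.6   14.3 -188.5 -111.1   79.   208. ]
foot [  4.9 183.1  53.7  -8.2  12.7 165.3 195.9  60.3 106. ]
```

```bash
cat >> h.py <<'E'
L=np.load("rail.npz")
def st():
    s=get_state();p=np.array(s["tcp_pos"]);a=Rotation.from_quat(s["tool_rot"]).as_matrix()[:,1];w=p[:2]-L["C"]
    print("t",s["time_s"],"rail",np.round([w@L["x"],w@L["y"],p[2]],1),"yaw err",round((np.degrees(np.arctan2(a[1],a[0]))-100.5+90)%180-90,2),"open",s["gripper_width"],"grip",s["grip_force"],"F rail",np.round([s["wrist_force"][:2]@L["x"],s["wrist_force"][:2]@L["y"],s["wrist_force"][2]],1))
E
python3 - <<'E'
from h import *
st(); p=get_state()["tcp_pos"]
print(L["C"]+L["x"]*1+L["y"]*138.5-p[:2],p)
try: print(tips_ahead())
except Exception as e: print(tips_ahead)
E
```

```text
t 0.15 rail [-510.2 -298.8  247.3] yaw err 3.24 open 1.0008013245253198 grip 0.0 F rail [ 0.4  0.6 -0. ]
[422.32287183 523.62670125] [ 124.60403549 -509.51715643  247.3466694 ]
17.0
```

Call:
apply_moves:
  moves:
    - [21.1,26.2,0,-0.33]
    - [21.1,26.2,0,-0.33]
    - [21.1,26.2,0,-0.33]
    - [21.1,26.2,0,-0.33]
    - [21.1,26.2,0,-0.33]
    - [21.1,26.2,0,-0.33]
    - [21.1,26.2,0,-0.33]
    - [21.1,26.2,0,-0.33]
    - [21.1,26.2,0,-0.33]
    - [21.1,26.2,0,-0.33]
  gripper: -1

```text
time_s: 1.15
tcp_pos: [336.2, -246.7, 248.0]
tool_rot: [0.996, 0.091, -0.0, -0.0]
wrist_force: [0.1, -0.1, 0.1]
gripper_width: 0.998
grip_force: 0.0
```

Call:
apply_moves:
  moves:
    - [21.1,26.2,0,0]
    - [21.1,26.2,0,0]
    - [21.1,26.2,0,0]
    - [21.1,26.2,0,0]
    - [21.1,26.2,0,0]
    - [21.1,26.2,0,0]
    - [21.1,26.2,0,0]
    - [21.1,26.2,0,0]
    - [21.1,26.2,0,0]
    - [21.1,26.2,0,0]

```text
time_s: 2.15
tcp_pos: [547.2, 15.3, 247.8]
tool_rot: [0.996, 0.091, -0.0, -0.0]
wrist_force: [0.5, -0.4, 0.4]
gripper_width: 0.994
grip_force: 0.0
```

```bash
python3 -c "
from h import *
st(); print(L['C']+L['x']*1+L['y']*138.5-get_state()['tcp_pos'][:2])"
```

```text
t 2.15 rail [  1.5 139.6 247.8] yaw err -0.05 open 0.9937759273858287 grip 0.0 F rail [ 0.4 -0.5  0.4]
[-0.2819101  -1.19874018]
```

Call:
apply_moves:
  moves:
    - [0,-1,-30,0]
    - [0,0,-30,0]
    - [0,0,-30,0]
    - [0,0,-30,0]
    - [0,0,-20,0]
    - [0,0,-10,0]
    - [0,0,0,0]

```text
time_s: 2.85
tcp_pos: [545.1, 13.2, 96.2]
tool_rot: [0.996, 0.091, -0.002, -0.0]
wrist_force: [-1.8, -0.8, 0.9]
gripper_width: 1.003
grip_force: 0.0
```

```bash
python3 -c "
from h import *
st(); im,d,P=pts('scene'); cv2.imwrite('pics/s1.png',cv2.resize(im[150:250,190:310],None,fx=6,fy=6,interpolation=2)); st()"
```

```text
t 2.85 rail [ -1.  137.9  96.2] yaw err -0.06 open 1.0030093104947528 grip 0.0 F rail [-1.9 -0.5  0.9]
t 2.9 rail [  0.2 137.6  98. ] yaw err -0.06 open 1.0006335944295355 grip 0.0 F rail [-0.4  0.5  0.7]
```

View pics/s1.png

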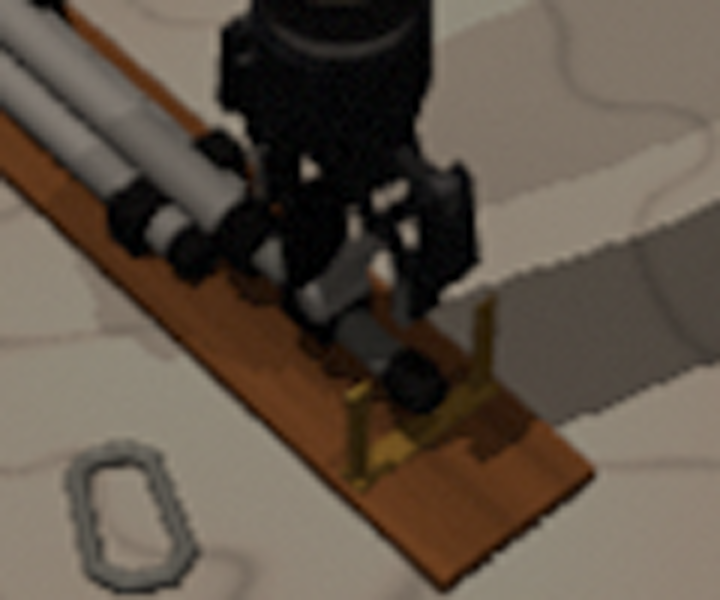

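The lever at crop (345,270) sits between the open fingers, and the outer finger at (440,250) is clear of it. Next I'll pre-close the gripper to about 60 mm.

Call:
apply_moves:
  moves:
    - [0,0,0,0]
    - [0,0,0,0]
    - [0,0,0,0]
    - [0,0,0,0]
    - [0,0,0,0]
  gripper: -0.41

```text
time_s: 3.4
tcp_pos: [546.9, 13.0, 98.7]
tool_rot: [0.996, 0.091, 0.0, 0.0]
wrist_force: [0.5, 0.5, 0.1]
gripper_width: 0.704
grip_force: 0.0
```

```bash
python3 -c "
from h import *
st()"
```

```text
t 3.4 rail [  0.8 137.4  98.7] yaw err -0.06 open 0.7044757150189273 grip 0.0 F rail [0.6 0.4 0.1]
```

Call:
apply_moves:
  moves:
    - [-0.9,4.9,0,0]
    - [-0.9,4.9,0,0]
    - [-0.9,4.9,0,0]
    - [-0.9,4.9,0,0]
    - [-0.9,4.9,0,0]
    - [-0.9,4.9,0,0]
    - [-0.9,4.9,0,0]
    - [-0.9,4.9,0,0]
    - [-0.9,4.9,0,0]
    - [-0.9,4.9,0,0]

```text
time_s: 4.4
tcp_pos: [537.8, 60.5, 98.3]
tool_rot: [0.996, 0.09, -0.0, 0.002]
wrist_force: [0.8, -6.0, -1.3]
gripper_width: 0.7
grip_force: 3.1
```

Call:
apply_moves:
  moves:
    - [-0.9,4.9,0,0]
    - [-0.9,4.9,0,0]
    - [0,0,0,0]
    - [0,0,0,0]
    - [0,0,0,0]

```text
time_s: 4.9
tcp_pos: [535.8, 71.0, 98.3]
tool_rot: [0.996, 0.091, -0.0, 0.001]
wrist_force: [0.6, -5.5, 0.2]
gripper_width: 0.703
grip_force: 2.5
```

```bash
cat > m.py <<'E'
from h import *
import sys
x,y,C=L["x"],L["y"],L["C"]
for n in("top","scene"):
    im,d,P=pts(n);q=np.dstack([(P[...,:2]-C)@x,(P[...,:2]-C)@y,P[...,2]]);X,Y,Z=q[...,0],q[...,1],q[...,2]
    np.savez(f"{n}_{sys.argv[1]}.npz",im=im,q=q)
    s=(abs(X)<14)&(Y>165)&(Y<300)&(Z>50)&(Z<63)
    if s.sum():print(n,"foot/rod y max",np.percentile(Y[s],[90,95,98,100]))
    v0,v1,u0,u1=dict(top=(150,220,210,300),scene=(150,250,190,310))[n]
    cv2.imwrite(f"pics/{n}_{sys.argv[1]}.png",cv2.resize(im[v0:v1,u0:u1],None,fx=6,fy=6,interpolation=2))
st()
E
python3 m.py a
python3 - <<'E'
from h import *
x,y,C=L["x"],L["y"],L["C"]
for n in("top","scene"):
    P=np.load(n+"0.npz")["P"];q=np.dstack([(P[...,:2]-C)@x,(P[...,:2]-C)@y,P[...,2]]);X,Y,Z=q[...,0],q[...,1],q[...,2]
    s=(abs(X)<14)&(Y>165)&(Y<300)&(Z>50)&(Z<63)
    print(n,"start",np.percentile(Y[s],[90,95,98,100]))
E
```

```text
scene foot/rod y max [245.63688836 248.29650508 249.53258998 251.03882892]
t 5.0 rail [  0.5 196.5  98.3] yaw err -0.09 open 0.7060520681114408 grip 2.464858666062355 F rail [-1.1 -5.1 -0.5]
top start [198.33891369 199.87060013 200.94549249 201.68821848]
scene start [195.1858356  197.5529995  198.33858991 198.59813124]
```

View pics/scene_a.png

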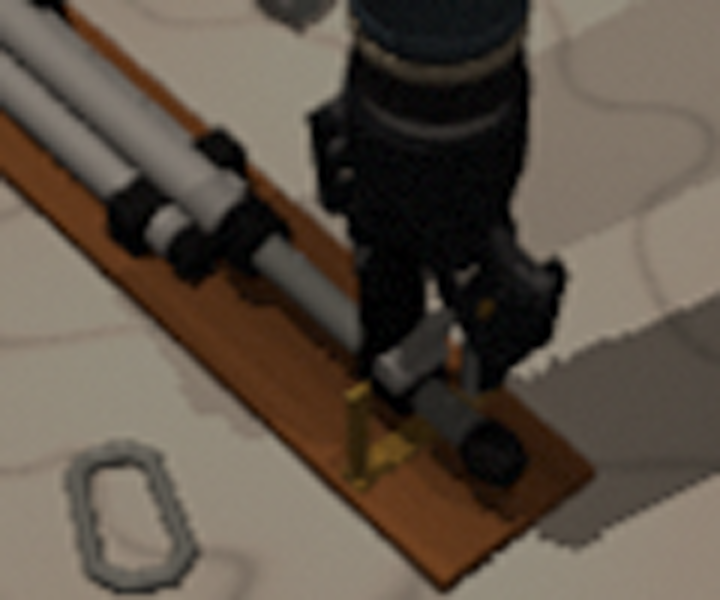

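Run:
```python
from h import *
x,y,C=L["x"],L["y"],L["C"]
D=np.load("scene0.npz");P=D["P"];q=np.dstack([(P[...,:2]-C)@x,(P[...,:2]-C)@y,P[...,2]]);X,Y,Z=q[...,0],q[...,1],q[...,2]
g=D["im"].max(2)
for lo,hi in((82,95),(95,108),(108,122)):
    s=(X>-16)&(X<20)&(Y>100)&(Y<132)&(Z>lo)&(Z<hi); print("plate",lo,np.percentile(Y[s],[10,25,50,75,90]).round(1),s.sum())
for sg in(-1,1):
  for lo,hi in((35,50),(50,65),(65,80)):
    s=(abs(X*sg-38)<12)&(abs(Y-190)<20)&(Z>lo)&(Z<hi); print("fin",sg,lo,np.percentile(Y[s],[10,25,50,75,90]).round(1),s.sum())
E=np.load("scene_a.npz")["q"]
for nm,Q in(("0",q),("a",E)):
  s=(abs(Q[...,0]+0)<20)&(Q[...,1]>160)&(Q[...,1]<270)&(Q[...,2]>30)&(Q[...,2]<70)
  # foot front face: points with y near max
  yy=Q[s][:,1]; m=np.percentile(yy,99); f=yy[yy>m-8]; print(nm,m,np.median(f),len(f))
# collar/mouth
s=(abs(X)<14)&(Y>30)&(Y<110)&(Z>40)&(Z<66)
for a in range(40,108,4):
    t=s&(Y>=a)&(Y<a+4); print(a,t.sum(),Z[t].max().round() if t.any() else "",end="; ")
D=np.load("top0.npz");P=D["P"];q=np.dstack([(P[...,:2]-C)@x,(P[...,:2]-C)@y,P[...,2]]);X,Y,Z=q[...,0],q[...,1],q[...,2]
g=D["im"].max(2);s=(abs(X)<12)&(Y>105)&(Y<132)&(Z>112)
print("\ntop",sorted(zip(Y[s].round(1).tolist(),Z[s].round().tolist(),g[s].tolist())))
```

```text
plate 82 [116.1 119.3 120.6 121.1 121.7] 38
plate 95 [114.9 118.6 119.7 120.9 121.5] 37
plate 108 [117.8 119.1 120.2 121.3 122. ] 42
fin -1 35 [186.7 188.2 189.5 190.1 190.6] 14
fin -1 50 [186.9 187.6 188.9 190.2 190.5] 12
fin -1 65 [186.9 188.  189.4 189.8 190.5] 14
fin 1 35 [187.7 188.2 189.6 190.6 191.4] 13
fin 1 50 [188.  188.9 190.3 191.  192.6] 13
fin 1 65 [187.9 188.6 189.2 189.8 190.9] 15
0 198.95139080085843 194.91109463468695 38
a 251.04890042084835 247.91292695453774 38
40 11 61.0; 44 9 61.0; 48 8 59.0; 52 9 63.0; 56 9 63.0; 60 9 64.0; 64 11 66.0; 68 9 64.0; 72 13 64.0; 76 8 63.0; 80 16 63.0; 84 9 57.0; 88 3 55.0; 92 7 58.0; 96 2 51.0; 100 1 53.0; 104 0 ; 
top [(114.8, 124.0, 57), (114.9, 124.0, 71), (115.5, 123.0, 64), (115.5, 124.0, 60), (116.6, 131.0, 59), (116.7, 124.0, 54), (117.4, 126.0, 52), (118.0, 125.0, 51), (118.2, 127.0, 54), (118.7, 126.0, 52), (118.7, 127.0, 50), (119.2, 125.0, 50), (119.3, 126.0, 52), (119.9, 126.0, 52), (120.3, 122.0, 52), (121.1, 126.0, 50), (121.2, 127.0, 50), (121.6, 124.0, 52), (121.7, 124.0, 50), (122.2, 124.0, 49), (122.4, 127.0, 50), (123.0, 127.0, 49), (123.6, 126.0, 49), (124.2, 126.0, 46), (124.4, 119.0, 55), (124.5, 129.0, 59), (124.6, 123.0, 47), (124.7, 114.0, 48)]
```

The plate-to-fin distance agrees in both views at about 72.6 mm, and about 52 mm is done. That leaves roughly 21 mm.

Call:
apply_moves:
  moves:
    - [-0.9,4.9,0,0]
    - [-0.9,4.9,0,0]
    - [-0.9,4.9,0,0]
    - [-0.6,3.4,0,0]
    - [-0.4,2.4,0,0]
    - [0,0,0,0]
    - [0,0,0,0]
    - [0,0,0,0]

```text
time_s: 5.8
tcp_pos: [531.9, 91.4, 98.3]
tool_rot: [0.996, 0.091, -0.0, 0.001]
wrist_force: [-0.4, -5.7, 0.3]
gripper_width: 0.711
grip_force: 2.6
```

```bash
python3 m.py b
python3 - <<'E'
from h import *
x,y,C=L["x"],L["y"],L["C"]
for n in("scene","top"):
  P=np.load(n+"0.npz")["P"];q0=np.dstack([(P[...,:2]-C)@x,(P[...,:2]-C)@y,P[...,2]])
  for nm,Q in(("0",q0),("a",np.load(n+"_a.npz")["q"]),("b",np.load(n+"_b.npz")["q"])):
    s=(abs(Q[...,0]+0)<20)&(Q[...,1]>160)&(Q[...,1]<300)&(Q[...,2]>40 if n=="top" else Q[...,2]>30)&(Q[...,2]<65)
    yy=Q[s][:,1]; m=np.percentile(yy,99); f=yy[yy>m-8]; print(n,nm,m,np.median(f),len(f))
Q=np.load("scene_b.npz")["q"];X,Y,Z=Q[...,0],Q[...,1],Q[...,2]
s=(abs(X)<19)&(Y>180)&(Y<200)&(Z>66)&(Z<125);print("plate face",s.sum(),np.percentile(Y[s],[25,50,75]) if s.any() else "")
E
```

```text
top foot/rod y max [175.79909966 177.0486734  177.92084738 178.50229671]
scene foot/rod y max [265.44617918 269.02981    269.77215125 271.32897228]
t 5.9 rail [  0.5 217.2  98.3] yaw err -0.1 open 0.7095797661370068 grip 2.570377215743065 F rail [-2.3 -3.8  0.4]
scene 0 198.95139080085843 194.91109463468695 38
scene a 251.0610701522013 247.91292695453774 38
scene b 271.99072308309815 269.4337940550204 36
top 0 201.18511943151285 196.96990861052058 18Traceback (most recent call last):
  File "<stdin>", line 7, in <module>
    return _quantile_unchecked(
        a, q, axis, out, overwrite_input, method, keepdims, weights)
    return _ureduce(a,
                    func=_quantile_ureduce_func,
    ...<5 lines>...
                    overwrite_input=overwrite_input,
                    method=method)
    r = func(a, **kwargs)
    result = _quantile(arr,
                       quantiles=q,
    ...<2 lines>...
                       out=out,
                       weights=wgt)
    slices_having_nans = np.isnan(arr[-1, ...])
                                  ~~~^^^^^^^^^
IndexError: index -1 is out of bounds for axis 0 with size 0
```

View pics/scene_b.png

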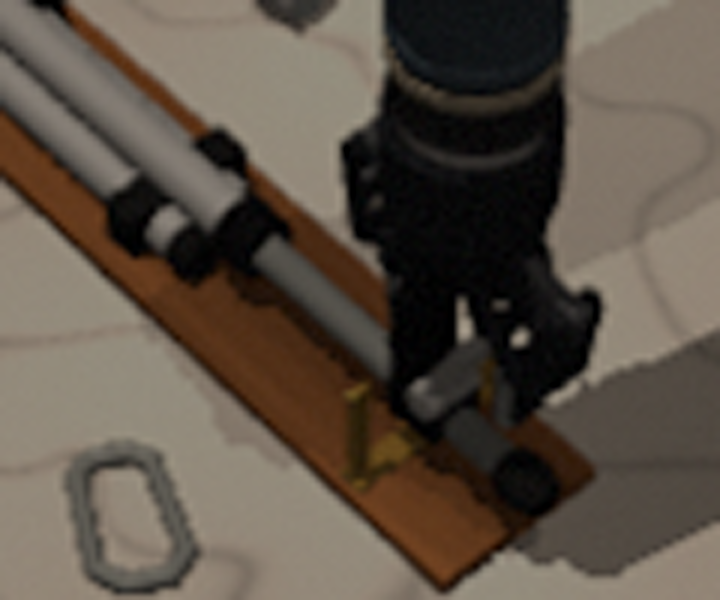

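The plate is at the gauge: the foot end at scene y 271.3 minus 83 gives 188.3, against 188.2 for the fins. The lever is still open. Now I'll close in steps, backing the TCP off so the plate stays in place.

Call:
apply_moves:
  moves:
    - [0.55,-2.95,0,0]
    - [0,0,0,0]
    - [0,0,0,0]
  gripper: -0.27

```text
time_s: 6.2
tcp_pos: [532.8, 88.2, 98.9]
tool_rot: [0.996, 0.091, 0.0, 0.001]
wrist_force: [0.1, -6.2, 3.0]
gripper_width: 0.635
grip_force: 2.8
```

Call:
apply_moves:
  moves:
    - [0.55,-2.95,0,0]
    - [0,0,0,0]
    - [0,0,0,0]
  gripper: -0.13

```text
time_s: 6.5
tcp_pos: [533.7, 85.2, 99.2]
tool_rot: [0.996, 0.091, 0.0, 0.001]
wrist_force: [-0.7, -5.7, 3.3]
gripper_width: 0.569
grip_force: 2.9
```

```bash
python3 m.py c
```

```text
top foot/rod y max [170.28175988 170.82539948 171.15158324 171.36903907]
scene foot/rod y max [266.05995205 268.58906642 270.4484604  271.83734055]
t 6.6 rail [  1.  210.8  99.2] yaw err -0.11 open 0.5668514210046924 grip 2.888459712266922 F rail [-1.3 -6.3  3.4]
```

Call:
apply_moves:
  moves:
    - [0.5,-2.9,0,0]
    - [0,0,0,0]
    - [0,0,0,0]
  gripper: 0.01

```text
time_s: 6.9
tcp_pos: [534.4, 82.4, 99.7]
tool_rot: [0.996, 0.091, 0.001, 0.001]
wrist_force: [-1.0, -5.7, 3.9]
gripper_width: 0.498
grip_force: 5.5
```

Call:
apply_moves:
  moves:
    - [0.5,-2.9,0,0]
    - [0,0,0,0]
    - [0,0,0,0]
  gripper: 0.155

```text
time_s: 7.2
tcp_pos: [535.1, 79.4, 100.2]
tool_rot: [0.996, 0.091, 0.001, 0.002]
wrist_force: [-1.9, -5.3, 6.7]
gripper_width: 0.422
grip_force: 5.0
```

```bash
python3 m.py d
```

```text
scene foot/rod y max [266.01887231 269.46552528 270.95100055 272.47100509]
t 7.3 rail [  1.3 204.8 100.2] yaw err -0.11 open 0.42798765895121815 grip 4.987248368561268 F rail [-2.8 -6.4  6. ]
```

Call:
apply_moves:
  moves:
    - [0.5,-2.9,0,0]
    - [0,0,0,0]
    - [0,0,0,0]
  gripper: 0.295

```text
time_s: 7.6
tcp_pos: [535.8, 76.5, 100.3]
tool_rot: [0.996, 0.091, 0.001, 0.002]
wrist_force: [0.1, -6.3, 6.0]
gripper_width: 0.354
grip_force: 4.4
```

Call:
apply_moves:
  moves:
    - [0.5,-2.8,0,0]
    - [0,0,0,0]
    - [0,0,0,0]
  gripper: 0.435

```text
time_s: 7.9
tcp_pos: [536.5, 73.7, 100.4]
tool_rot: [0.996, 0.091, 0.002, 0.001]
wrist_force: [-0.6, -6.4, 5.1]
gripper_width: 0.279
grip_force: 4.4
```

Call:
apply_moves:
  moves:
    - [0.2,-1.0,0,0]
    - [0,0,0,0]
    - [0,0,0,0]
    - [0,0,0,0]
    - [0,0,0,0]
    - [0,0,0,0]
  gripper: 1

```text
time_s: 8.5
tcp_pos: [536.5, 73.6, 100.7]
tool_rot: [0.996, 0.091, 0.002, -0.0]
wrist_force: [-1.1, -6.7, 7.2]
gripper_width: 0.228
grip_force: 58.5
```

```bash
python3 m.py e
```

```text
scene foot/rod y max [266.69347177 270.03555471 272.14531615 273.68113217]
t 8.6 rail [  1.7 198.9 100.7] yaw err -0.09 open 0.23229801549765253 grip 58.480013608932495 F rail [-2.8 -6.9  7.8]
```

View pics/scene_e.png

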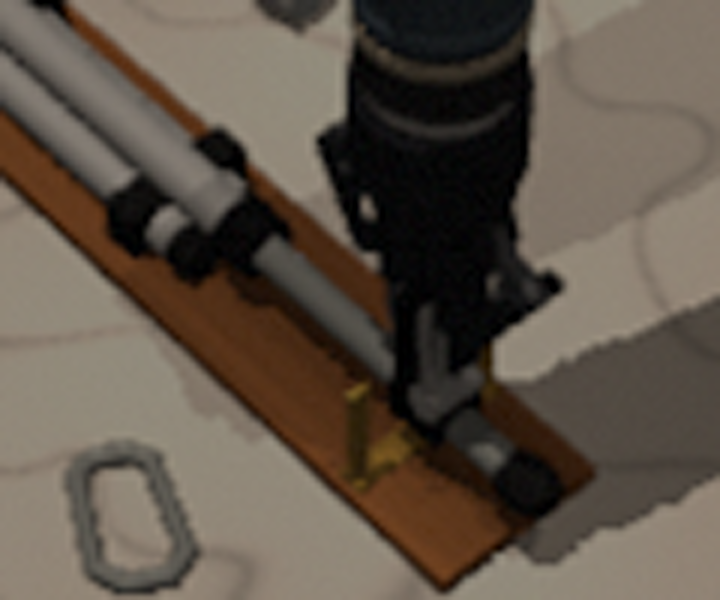

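The lever stands upright against the plate and the grip is 58 N. The leg crept out about 1 mm, so I'll nudge it back a little and let it settle.

Call:
apply_moves:
  moves:
    - [0.1,-0.8,0,0]
    - [0,0,0,0]
    - [0,0,0,0]
    - [0,0,0,0]
    - [0,0,0,0]
    - [0,0,0,0]

```text
time_s: 9.2
tcp_pos: [536.6, 73.3, 100.7]
tool_rot: [0.996, 0.091, 0.002, -0.001]
wrist_force: [-0.9, -5.7, 7.6]
gripper_width: 0.232
grip_force: 58.7
```

```bash
python3 m.py f; python3 -c "
from h import *
st(); print(sign_off())"
```

```text
scene foot/rod y max [268.00885093 270.90449923 272.96760212 273.89304414]
t 9.3 rail [  1.7 198.6 100.7] yaw err -0.07 open 0.2312207694268065 grip 58.68510067462921 F rail [-2.2 -5.1  7.9]
t 9.3 rail [  1.7 198.6 100.7] yaw err -0.07 open 0.2312207694268065 grip 58.68510067462921 F rail [-2.2 -5.1  7.9]
the job is handed in; nothing more can be done
None
```

I drew the leg out to the gauge, squeezed the lever shut there and handed the job in still gripping plate and lever at about 59 N; by my camera measurements the plate is about 1 to 2 mm past the fins (limit 5 mm), but the hand-in returned no verdict.

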